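Run the trunking lids home

ROBOT

A 6-joint arm with a two-finger parallel gripper is mounted at the origin on a cart in front of the work surface, level with it; the furniture and walls round the work are solid. World frame = base frame: x ahead of the robot, y to its left, z up, the work surface at z = 0. Lengths are in m, angles in rad, forces in N, time in s.
With the tool pointing down it reaches from about 0.3 to 0.775 m from the base axis. Payload 14.6 kg.
Tool frame: the origin (TCP) lies at the very end of the fingers, on their centre line; the grasp point (between the pads) lies 19 mm behind it; z points along the fingers, y is the line along which they close (so a half turn about z gives the same grasp; the last joint's range is limited). The gripper opens to 94 mm and grips with 3 to 60 N. Pads are 16 mm wide; open, the fingers measure 119 mm over their backs; the gripper's body (75 mm by 177 mm) begins 78 mm behind the grasp point.
Start: joints at [1.258, 0.3, 1.521, -0, 1.321, -0.067], TCP at [0.134, 0.533, 0.205] pointing down, gripper open.
Joint ranges: [-3.03, 3.03], [-0.79, 2.21], [0.23, 2.52], [-1.04, 4.18], [0, 3.07], [-2.55, 2.55]. Speed limits (rad/s): [2.22, 2.22, 2.57, 3.14, 3.14, 3.14].

INTERFACE

Orientations are given as [roll, pitch, yaw] about the fixed x, y, z axes, in that order (R = Rz(yaw) Ry(pitch) Rx(roll)).
In Python, from station import telemetry, cams, hand_in, nets gives the robot as it stands.
- The arm moves only by the tool move_arm, never from a script. Its argument "increments" is a list of rows, each a list of 4 numbers: the shift along the tool's x, y, z in m, then the turn about the tool's z in rad. In form: [[tx, ty, tz, roll], ...]. A call has 1 to 20 rows; each row shifts and turns the commanded pose from where the row before left it, along the tool's axes as they then stand; what a row does not reach is not made up. A row lasts 1/8 s, in which the tool goes at most 62.5 mm and 10.7 degrees, less where a joint would pass 70% of its speed; a pose out of reach is approached as far as the arm can. A call is refused whole if a number of a shift passes 0.0625 or a number of a turn 0.188, either way. A call with a gripper value outside its range is refused whole. "grip" is the opening, from 0 (shut) to 1 (fully open), set as the call begins (left out, the last holds). The fingers move at their own pace and stop on an object; "force" is the grip in N (left out, the last holds). Time passes only in rows, so rows that do not move let the fingers close. It gives the time, the measured TCP pose, the force, the opening and the grip force at its end, in the units of the state.
- telemetry.get_obs(): the state, without advancing time (a new reading comes with each control period).
- cams.camera(name): name is "scene" or "top" or "wrist"; returns the picture (384x512x3 uint8, blue, green, red); there is no depth.
- cams.camera_model(name): a dict with "intrinsics" (3x3 intrinsics, pixels), "k1" (the pictures are not rectified: a ray, as slopes to the right and down, at radius r is drawn at 1 + k1 r^2 times it, then the intrinsics apply), "xyz" and "attitude" of the camera in the world; the wrist camera has in their place "T_tool_cam" (4x4, takes a point from camera to tool coordinates, whose origin is the TCP and whose axes are the flange's). Camera axes: x right, y up, looking along -z (the intrinsics and any distortion apply to the point x, -y, -z); pixel columns grow to the right and rows downward; lengths in m; the calibration is good to about 2 mm. A picture is of the moment at which its call begins: read the wrist's pose just before it. camera_model takes no time and is no camera call.
- hand_in(): hands the job in; it is judged then, once.
Trained networks look in the newest picture that a camera, given by its name, has taken for a name from the list of things; names that differ only in an ending like _2 or _b are one class to them, and where a whole thing is asked for, a point or a joint stands for the part that bears it (a point fixed in the world has none). Each returns a list of dicts, best first, with "conf" (0 to 1); they miss things now and then, are a little off and sometimes report something else, mostly with a low value. They report only what shows in the picture. A call takes as long as a camera call.
- nets.search_frame(camera, query): "extent" ([left, top, right, bottom] in pixels, round what is visible of it).
- nets.mark_of(camera, query): "centre" ([column, row] in pixels: a listed point, or the origin of a listed thing).
The state is a dict: "time_s": time; "qpos": joint angles; "joint_vel": joint speeds; "tau": joint torques, N m; "ee_pos": TCP position; "eef_rot": TCP orientation; "force": force on the tool from outside, world axes, zero at the start; "moment": the same for the moment, N m; "grip_width": finger opening in m; "grip_force": force on a finger pad.
Only numpy, scipy, OpenCV 4.12 (cv2) and the standard library are available. Lean on these libraries where they do the work, as an engineer would, in place of code of your own. Each camera call takes 0.05 s, during which the arm holds its last target. There are 200 camera calls.

TASK

The cable trunking on the plywood board has two clip-on lids, each hooked in at one end and standing up at the other. With the gripper shut, lightly run the fingertips along the long lid from its hooked end to its free end beside the corner, pressing it down flush, then do the same along the short lid from the corner outwards to its free end. Do not pinch or lift anything, and leave the loose things on and beside the board where they are.

Things in the scene. Friction and masses are not known exactly. Their poses are not given: they have to be found in the camera images.
- board: plywood board 210 x 240 x 12 mm, screwed to the desk; origin at the centre of its underside on the desk (z = 0), z up. Its own x runs along the short lid from the corner outwards, its own y along the long lid from the corner to the end cap. White L-shaped trunking, 26 mm wide, is fixed on it; the trunking's flush top is 28 mm above the desk and the corner piece (31 mm square, at x = -60, y = -70 mm) and the end cap (6 mm long, at y = 78 mm) are fixed at that height
- long_lid (a joint): angle of the long lid (130 x 26 mm, 2 mm thick white plastic), rad: 0 flush, larger = its free end stands higher (starts 0.10 to 0.15; stops at 0.22). It hinges at its hooked end, next to the end cap, and its free end is beside the corner piece; it stays at whatever angle it is left and needs about 2 N at the free end, 10 N at 20 mm from the hooked end, to go down
- short_lid (a joint): angle of the short lid (100 x 26 mm, 2 mm thick), rad, likewise: 0 flush, starts 0.10 to 0.15, stops at 0.22. It hinges at its hooked end, next to the corner piece; its free end is the open far end of the trunking. Stays where left; about 2 N at the free end, 10 N at 20 mm from the hooked end
- long_hooked (a point): point on the centreline of the long lid, 20 mm from its hooked end, at the height of the lid's top when flush (28 mm); fixed to the board. The raised lid here stands 2 to 3 mm higher
- long_free (a point): the same, 12 mm from the long lid's free end, 98 mm along from long_hooked
- short_hooked (a point): the same for the short lid, 18 mm from its hooked end
- short_free (a point): the same, 12 mm from the short lid's free end, 70 mm along from short_hooked
- coupling: loose white conduit sleeve, 24 mm thick, 50 mm long, lying on the board inside the L; origin under its centre, own y along it; to be left alone
- saddle: loose white strap saddle 14 x 62 x 22 mm on the board; origin under its centre; to be left alone
- marker: marker pen 132 mm long, 18 mm thick, on the desk beside the board; origin under its centre, own y along it; to be left alone
- driver: screwdriver 150 mm long, 20 mm thick, on the desk at the board's other side; origin under its centre, own y along it; to be left alone

How it is judged:
On the way, in this order (a step that is already met when the one before it is completed fails the run):
1. the fingertips touch the long lid near its hooked end while the lid still stands up (y of the grasp point in the frame of board above 0.038 m and contact force between the fingers and long_lid above 0.3 N and value of joint long_lid above 0.02 rad).
2. the fingertips pass along the middle part of the long lid, on it or within 15 mm of its flush top (y of the grasp point in the frame of board between -0.012 and 0.032 m and z of the grasp point in the frame of board below 0.062 m and x of the grasp point in the frame of board between -0.082 and -0.038 m), for 0.02 s.
3. the fingertips are at the free end of the long lid, on it or within 15 mm of its flush top, and the lid is down flush (y of the grasp point in the frame of board below -0.018 m and z of the grasp point in the frame of board below 0.062 m and x of the grasp point in the frame of board between -0.082 and -0.038 m and value of joint long_lid below 0.02 rad), for 0.02 s.
4. the fingertips touch the short lid near its hooked end while the lid still stands up (x of the grasp point in the frame of board below -0.012 m and contact force between the fingers and short_lid above 0.3 N and value of joint short_lid above 0.02 rad).
5. the fingertips pass along the middle part of the short lid, on it or within 15 mm of its flush top (x of the grasp point in the frame of board between -0.007 and 0.02 m and z of the grasp point in the frame of board below 0.062 m and y of the grasp point in the frame of board between -0.092 and -0.048 m), for 0.02 s.
6. the fingertips are at the free end of the short lid, on it or within 15 mm of its flush top, and the lid is down flush (x of the grasp point in the frame of board above 0.025 m and z of the grasp point in the frame of board below 0.062 m and y of the grasp point in the frame of board between -0.092 and -0.048 m and value of joint short_lid below 0.02 rad), for 0.02 s.
At the end, for the whole second after the job is handed in: both lids are flush (within 0.02 rad, about 2 mm at the free end), each run down with the fingertips from hooked end to free end, long lid first, and the four loose things lie within 12 mm of where they were (value of joint each of long_lid, short_lid below 0.02 rad and distance of each of coupling, saddle, marker, driver from where it was at the start of the episode below 0.012 m); the robot touches nothing.
It fails at once if a lid is lifted further open (value of joint any of long_lid, short_lid above 0.185 rad).
It fails at once if a lid is pressed harder than 40 N (contact force between the fingers and long_lid above 40 N or contact force between the fingers and short_lid above 40 N).
It fails at once if a loose thing is moved or lifted by more than 15 mm (distance of any of coupling, saddle, marker, driver from where it was at the start of the episode above 0.015 m).
It also fails if it takes over 48 s, if anything falls off the work surface, if the arm or the gripper's body presses on something with over 40 N, if the wrist force passes 120 N, or if a joint passes its speed limit or range.

## Working session

There is one attempt and no reset: what is moved stays moved. The work goes in short steps, Python scripts to look and compute and a tool call to move; the robot and the scene stay as the last step left them, time stands still between calls to the robot, and variables do not carry over. Pictures are saved under pics/ and viewed, at most 10 in all, crops included, and the job is handed in when it is done.

Besides the shell and the picture viewer there is one more tool, called after "Call:" by a JSON object that holds its "method" and its "body", one argument or row to a line. move_arm: Moves the arm, as the interface text tells. Its arguments: {"type":"object","properties":{"increments":{"type":"array"},"grip":{"type":"number"},"force":{"type":"number"}},"required":["increments"]}

```bash
mkdir -p pics
cat > h.py <<'E'
import numpy as np,cv2
from scipy.spatial.transform import Rotation as R
from station import telemetry,cams,hand_in,nets
def pose(cam,obs=None):
    m=cams.camera_model(cam)
    if 'T_tool_cam' in m:
        T=np.eye(4);T[:3,:3]=R.from_euler('xyz',obs['eef_rot']).as_matrix();T[:3,3]=obs['ee_pos'];T=T@np.array(m['T_tool_cam']);return m,T[:3,:3],T[:3,3]
    a=np.array(m['attitude']);r=a if a.shape==(3,3) else R.from_euler('xyz',a).as_matrix()
    return m,r,np.array(m['xyz'])
def ray(cam,uv,obs=None):
    m,r,o=pose(cam,obs);K=np.array(m['intrinsics'])
    d=cv2.undistortPoints(np.array([[uv]],float),K,np.array([m['k1'],0,0,0.]))[0,0]
    v=r@np.array([d[0],-d[1],-1]);return o,v/np.linalg.norm(v)
def onz(cam,uv,z,obs=None):
    o,v=ray(cam,uv,obs);return o+v*(z-o[2])/v[2]
def tri(rs):
    A=sum(np.eye(3)-np.outer(v,v) for o,v in rs);b=sum((np.eye(3)-np.outer(v,v))@o for o,v in rs);return np.linalg.solve(A,b)
E
python3 - <<'E'
from h import *
o=telemetry.get_obs();print(o)
for c in['scene','top']:
    m=cams.camera_model(c);print(m)
    im=cams.camera(c);cv2.imwrite(f'pics/{c}0.png',im)
    for q in['long_hooked','long_free','short_hooked','short_free','coupling','saddle','marker','driver','board']:
        r=nets.mark_of(c,q)[:2]
        for d in r:print(c,q,d['conf'],np.round(d['centre'],1),onz(c,d['centre'],.028 if '_' in q else 0.012).round(3))
E
```

```text
{'time_s': 0.0, 'qpos': array([ 1.25839990e+00,  3.00501664e-01,  1.52159738e+00,  1.38933972e-05,
        1.32069759e+00, -6.66177526e-02]), 'joint_vel': array([-1.46530281e-04, -5.58830512e-04, -7.09496173e-04,  8.92631428e-04,
       -8.84747858e-04, -9.47295994e-05]), 'tau': array([ 1.30381170e-03, -5.31818819e+01, -3.52733302e+01,  7.08777085e-02,
        2.43867037e-02, -8.29092664e-05]), 'ee_pos': array([0.13374714, 0.53321214, 0.20486267]), 'eef_rot': array([-3.14039225e+00, -9.35739215e-05,  2.89581047e+00]), 'force': array([-0.45513307, -0.49821218,  0.84980315]), 'moment': array([ 0.00242739, -0.04088908,  0.01595066]), 'grip_force': 0.0, 'grip_width': 0.09390037501652611}
{'intrinsics': array([[449.15575911,   0.        , 259.69590258],
       [  0.        , 449.15575911, 196.61319382],
       [  0.        ,   0.        ,   1.        ]]), 'k1': -0.08806701965411556, 'xyz': array([-0.14745639, -0.647221  ,  0.63300076]), 'attitude': array([ 1.01791   , -0.00515477, -0.80391943])}
scene long_hooked 0.85 [268.5 217.5] [ 0.507 -0.05   0.028]
scene long_free 0.81 [287.9 235.2]
[... 631 characters left out ...]
    ]]), 'k1': 0.011262638110298196, 'xyz': array([0.50714469, 0.01618257, 0.9175104 ]), 'attitude': array([ 0.06093154,  0.00949324, -1.57266236])}
top long_hooked 0.85 [286.3 212.8] [ 0.515 -0.042  0.028]
top long_free 0.92 [326.7 231. ] [ 0.474 -0.133  0.028]
top short_hooked 0.77 [343.1 217.8] [ 0.504 -0.171  0.028]
top short_hooked 0.58 [296.1 161.7] [ 0.633 -0.065  0.028]
top short_free 0.73 [359.3 188.7] [ 0.57  -0.209  0.028]
top coupling 0.54 [316.1 189.8] [ 0.569 -0.113  0.012]
top saddle 0.46 [295.  159.5] [ 0.641 -0.064  0.012]
top marker 0.66 [377.9 242.8] [ 0.446 -0.254  0.012]
top driver 0.63 [241.8 182.7] [0.586 0.061 0.012]
top board 0.62 [316.  194.1] [ 0.559 -0.112  0.012]
```

Call:
{"method": "move_arm", "body": {
  "increments": [
    [-0.0,-0.05,0,0],
    [-0.025,-0.055,0,0],
    [-0.03,-0.055,0,0],
    [-0.03,-0.055,0,0],
    [-0.03,-0.055,0,0],
    [-0.03,-0.055,0,0],
    [-0.03,-0.055,0,0],
    [-0.05,-0.02,0,0],
    [-0.05,-0.02,0,0],
    [-0.05,-0.02,0,0],
    [-0.05,-0.02,0,0],
    [-0.05,-0.02,0,0],
    [-0.05,-0.02,0,0],
    [-0.05,-0.02,0,0],
    [0,0,0,0]
  ],
  "grip": 0
}}

```text
time_s: 2.88
ee_pos: [0.5157, -0.0873, 0.2043]
eef_rot: [-3.141, -0.002, 2.894]
force: [-0.6, 1.0, -0.2]
grip_width: 0.0005
grip_force: 0.0
```

Run:
```python
from h import *
im=cv2.imread('pics/top0.png')[110:290,200:420]
cv2.imwrite('pics/t1.png',cv2.resize(im,None,fx=3.3,fy=3.3,interpolation=2))
```

```text
(no output)
```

View pics/t1.png

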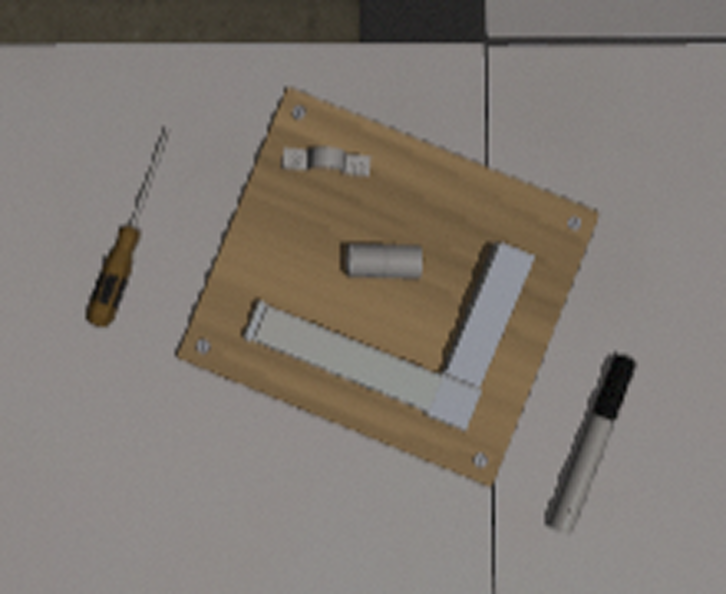

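The crop shows the board. The end cap is at crop (258,320), the corner piece at (455,400) and the short lid's free end at (515,250). The coupling and saddle lie inside the L, clear of both lids. Next I get the board pose from its corners and the wrist views.

Run:
```python
from h import *
c=[onz('top',(u/3.3+200,v/3.3+110),.012) for u,v in[(287,88),(598,210),(492,485),(178,355)]]
print(np.round(c,4),np.mean(c,0))
e=c[0]-c[1];print(np.degrees(np.arctan2(e[1],e[0]))-90, np.linalg.norm(e));e=c[1]-c[2];print(np.degrees(np.arctan2(e[1],e[0])),np.linalg.norm(e))
o=telemetry.get_obs();im=cams.camera('wrist');cv2.imwrite('pics/w1.png',im);print(o['ee_pos'],o['eef_rot'],cams.camera_model('wrist'))
for q in['long_hooked','long_free','short_hooked','short_free','board','coupling']:
    for d in nets.mark_of('wrist',q)[:2]:print(q,d['conf'],np.round(d['centre'],1),onz('wrist',d['centre'],.028 if '_' in q else 0.0,o).round(4))
```

```text
[[ 0.695  -0.0453  0.012 ]
 [ 0.6067 -0.2649  0.012 ]
 [ 0.4135 -0.1869  0.012 ]
 [ 0.5046  0.0329  0.012 ]] [ 0.55495084 -0.11605446  0.012     ]
-21.914775057467452 0.23666445839826555
-21.989448150703005 0.2083770626888936
[ 0.51573999 -0.08728422  0.20431217] [-3.14148913e+00 -1.83488604e-03  2.89385657e+00] {'intrinsics': array([[283.52790378,   0.        , 253.23684494],
       [  0.        , 283.52790378, 193.11636058],
       [  0.        ,   0.        ,   1.        ]]), 'k1': -0.04664302897507451, 'T_tool_cam': array([[ 2.81338047e-05,  9.72201356e-01,  2.34146372e-01,
         6.88468115e-02],
       [ 9.99999951e-01, -1.00696169e-04,  2.97946741e-04,
         3.58522616e-04],
       [ 3.13241868e-04,  2.34146352e-01, -9.72201310e-01,
        -1.78193101e-01],
       [ 0.00000000e+00,  0.00000000e+00,  0.00000000e+00,
         1.00000000e+00]])}
long_hooked 0.62 [189.2 184.9] [ 0.5009 -0.1679  0.028 ]
long_free 0.63 [208.5 162.9] [ 0.4799 -0.1359  0.028 ]
short_hooked 0.59 [189.3 185.9] [ 0.5022 -0.1681  0.028 ]
short_free 0.7 [181. 235.] [ 0.5637 -0.1989  0.028 ]
board 0.81 [239.  208.8] [ 0.5551 -0.1177  0.    ]
board 0.67 [290.8 173.9] [ 0.5244 -0.0363  0.    ]
coupling 0.51 [244.7 217.5] [ 0.5695 -0.1131  0.    ]
```

View pics/w1.png

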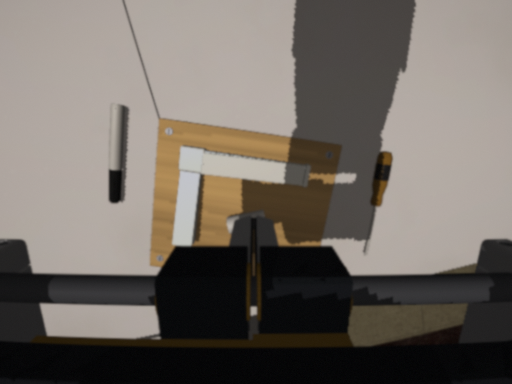

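Call:
{"method": "move_arm", "body": {
  "increments": [
    [0,0,0,0.136],
    [0.012,0.039,0.02,0],
    [0,0,0.04,0],
    [0,0,0.04,0],
    [0,0,0.04,0],
    [0,0,0.015,0],
    [0,0,0,0],
    [0,0,0,0]
  ]
}}

```text
time_s: 4.22
ee_pos: [0.5187, -0.0451, 0.0522]
eef_rot: [3.141, 0.002, 2.76]
force: [0.4, -0.2, 0.8]
grip_width: 0.0004
grip_force: 0.0
```

Run:
```python
from h import *
o=telemetry.get_obs();print(o['time_s'],o['ee_pos'],o['eef_rot'],o['force'])
im=cams.camera('wrist');cv2.imwrite('pics/w2.png',im)
a=cams.camera('top')[170:270,250:390];b=cams.camera('scene')[170:270,240:380]
cv2.imwrite('pics/ts2.png',np.vstack([cv2.resize(i,(560,300) if 0 else (420,300),interpolation=2) for i in(a,b)]))
```

```text
4.225 [ 0.51872882 -0.04507271  0.05222722] [3.14106936e+00 2.29323691e-03 2.75987403e+00] [ 0.36997273 -0.24453325  0.76942211]
```

View pics/w2.png

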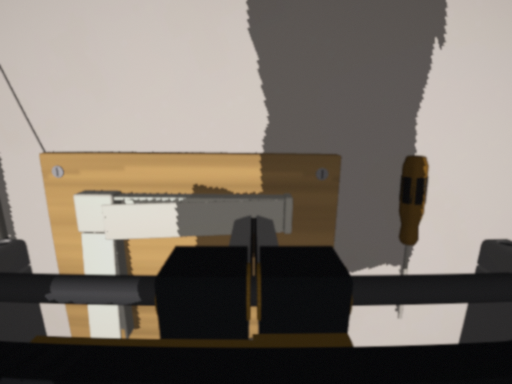

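View pics/ts2.png

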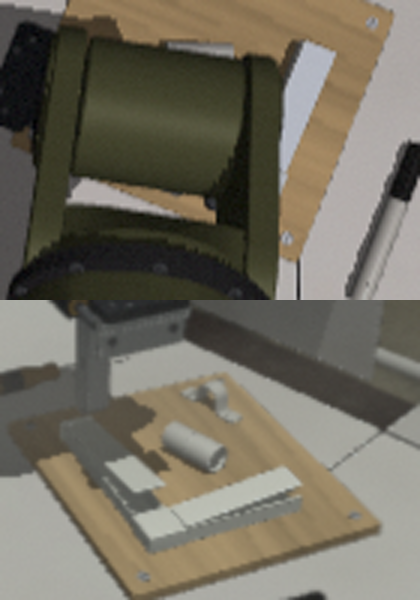

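Wrist view: the tool is aligned with the trunking. The end cap edges are at columns 285 and 292 and the corner piece's left edge is at column 77. The scene view shows both lids raised, with the fingers above the hooked end of the long lid. I refine the offset from these edges.

Run:
```python
from h import *
o=telemetry.get_obs()
th=np.radians(-22);B=np.array([[np.cos(th),-np.sin(th)],[np.sin(th),np.cos(th)]]);c=np.array([.555,-.117])
for n,p,z in[('capR 81,-60',(292,216),.028),('capL',(285,216),.028),('cornerL -85.5',(76.5,212),.028),('corner/upper edge x-75',(95,193),.028),('corner lower -44.5',(98,232),.028),('brdTL -105,-120',(41,154),.012),('brdTR -105,120',(339,154),.012)]:
    print(n,(B.T@(onz('wrist',p,z,o)[:2]-c)*1000).round(1))
print('tcp',B.T@(o['ee_pos'][:2]-c)*1000)
```

```text
capR 81,-60 [-63.5  82.1]
capL [-63.5  76.9]
cornerL -85.5 [-66.  -81.1]
corner/upper edge x-75 [-80.8 -64.6]
corner lower -44.5 [-49.9 -66.4]
brdTL -105,-120 [-108.4 -114. ]
brdTR -105,120 [-108.2  119. ]
tcp [-60.81980423  53.0035506 ]
```

Call:
{"method": "move_arm", "body": {
  "increments": [
    [0.0015,0,0.008,0],
    [0,0,0.008,0],
    [0,0,0.002,0],
    [0,0,0,0]
  ]
}}

```text
time_s: 4.88
ee_pos: [0.5164, -0.0444, 0.0324]
eef_rot: [-3.141, -0.0, 2.76]
force: [0.6, -0.3, 0.2]
grip_width: 0.0002
grip_force: 0.0
```

Call:
{"method": "move_arm", "body": {
  "increments": [
    [0,0,0.001,0],
    [0,0,0,0]
  ]
}}

```text
time_s: 5.12
ee_pos: [0.5167, -0.0445, 0.0319]
eef_rot: [3.142, 0.001, 2.76]
force: [-0.2, -0.3, 2.7]
grip_width: 0.0005
grip_force: 1.5
```

Call:
{"method": "move_arm", "body": {
  "increments": [
    [0,0,0.001,0],
    [0,0,0,0]
  ]
}}

```text
time_s: 5.38
ee_pos: [0.5167, -0.0445, 0.031]
eef_rot: [3.142, 0.001, 2.76]
force: [-1.3, -0.9, 6.5]
grip_width: 0.0005
grip_force: 2.7
```

Call:
{"method": "move_arm", "body": {
  "increments": [
    [0,-0.004,0.001,0],
    [0,-0.005,0.001,0],
    [0,-0.005,0.0005,0],
    [0,-0.005,0,0]
  ]
}}

```text
time_s: 5.88
ee_pos: [0.5098, -0.0621, 0.0285]
eef_rot: [3.141, 0.001, 2.76]
force: [1.6, 2.9, 4.8]
grip_width: 0.0004
grip_force: 2.1
```

Call:
{"method": "move_arm", "body": {
  "increments": [
    [0,-0.006,0,0],
    [0,-0.006,0,0],
    [0,-0.006,0,0],
    [0,-0.006,0,0]
  ]
}}

```text
time_s: 6.38
ee_pos: [0.5004, -0.0847, 0.0282]
eef_rot: [3.141, 0.0, 2.76]
force: [2.8, 3.4, 5.2]
grip_width: 0.0008
grip_force: 2.5
```

Call:
{"method": "move_arm", "body": {
  "increments": [
    [0,-0.006,0,0],
    [0,-0.006,0,0],
    [0,-0.006,0,0],
    [0,-0.006,0,0],
    [0,-0.006,0,0],
    [0,-0.006,0,0],
    [0,-0.006,0,0],
    [0,-0.005,0,0],
    [0,-0.003,0,0],
    [0,0,0,0],
    [0,0,0,0]
  ]
}}

```text
time_s: 7.75
ee_pos: [0.4817, -0.1311, 0.0281]
eef_rot: [-3.141, -0.0, 2.76]
force: [-1.5, -3.4, 4.9]
grip_width: 0.0007
grip_force: 2.4
```

Run:
```python
from h import *
o=telemetry.get_obs();print(o['time_s'],o['ee_pos'],o['force'])
im=cams.camera('scene')[170:270,240:380];cv2.imwrite('pics/s3.png',cv2.resize(im,None,fx=5,fy=5,interpolation=2))
```

```text
7.75 [ 0.4816573  -0.13114577  0.02807052] [-1.46460957 -3.43861225  4.86553854]
```

View pics/s3.png

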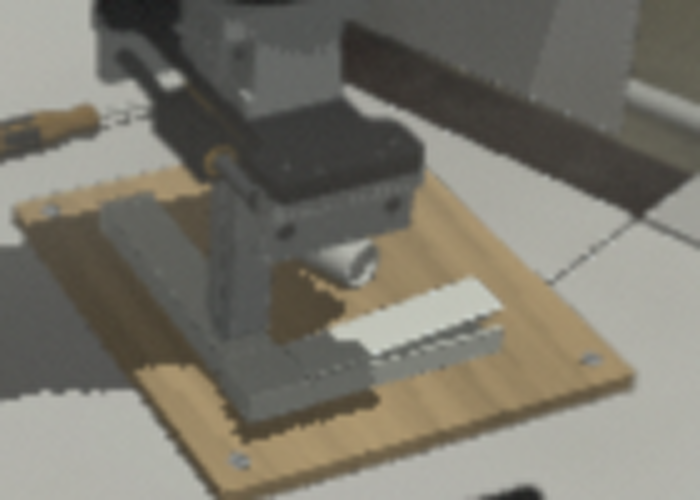

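The scene view shows the long lid flush at crop (170,270), the fingers beside the corner, and the short lid still raised at (430,310). Next I lift and go to the short lid's hooked end.

Call:
{"method": "move_arm", "body": {
  "increments": [
    [0,0,-0.012,0],
    [0,0,-0.012,0],
    [-0.02,-0.015,0,0],
    [-0.019,-0.0155,0,0],
    [0,0,0.008,0],
    [0,0,0.008,0],
    [0,0,0,0]
  ]
}}

```text
time_s: 8.68
ee_pos: [0.506, -0.1727, 0.0354]
eef_rot: [3.142, -0.002, 2.76]
force: [-0.7, -0.1, -0.2]
grip_width: 0.0008
grip_force: 0.0
```

Run:
```python
from h import *
o=telemetry.get_obs()
th=np.radians(-22);B=np.array([[np.cos(th),-np.sin(th)],[np.sin(th),np.cos(th)]]);c=np.array([.555,-.117])
print('tcp',B.T@(o['ee_pos'][:2]-c)*1000,o['ee_pos'],o['force'])
im=cams.camera('wrist');cv2.imwrite('pics/w4.png',im)
```

```text
tcp [-24.5659043  -70.03334088] [ 0.50598794 -0.17273123  0.0354029 ] [-0.73805137 -0.14862741 -0.15298638]
```

View pics/w4.png

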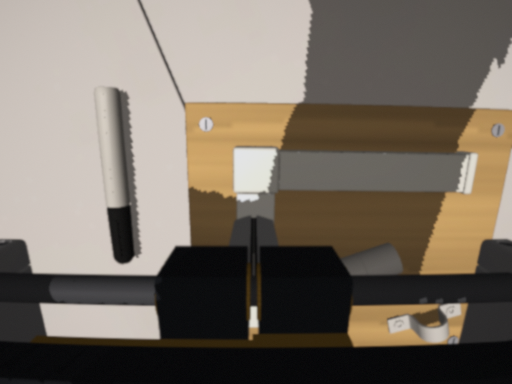

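The wrist view shows the corner piece at columns 234–276 and the fingers centred at about 254, so they are on the short lid's centreline. I lower until contact.

Call:
{"method": "move_arm", "body": {
  "increments": [
    [0,0,0.003,0],
    [0,0,0.0005,0],
    [0,0,0,0]
  ]
}}

```text
time_s: 9.1
ee_pos: [0.5067, -0.1735, 0.0327]
eef_rot: [-3.142, 0.0, 2.76]
force: [-1.1, 0.1, -0.7]
grip_width: 0.0007
grip_force: 0.0
```

Call:
{"method": "move_arm", "body": {
  "increments": [
    [0,0,0.001,0],
    [0,0,0,0]
  ]
}}

```text
time_s: 9.35
ee_pos: [0.5068, -0.1736, 0.0317]
eef_rot: [3.142, 0.0, 2.76]
force: [0.1, -0.2, -0.0]
grip_width: 0.0004
grip_force: 0.3
```

Call:
{"method": "move_arm", "body": {
  "increments": [
    [0,0,0.001,0],
    [0,0,0,0]
  ]
}}

```text
time_s: 9.6
ee_pos: [0.5069, -0.1736, 0.0309]
eef_rot: [3.142, 0.001, 2.76]
force: [-0.5, 0.2, 4.8]
grip_width: 0.0004
grip_force: 2.2
```

Call:
{"method": "move_arm", "body": {
  "increments": [
    [0,0,0.0005,0],
    [0,0,0,0]
  ]
}}

```text
time_s: 9.85
ee_pos: [0.5069, -0.1737, 0.0304]
eef_rot: [-3.142, 0.001, 2.76]
force: [-0.4, -0.4, 5.0]
grip_width: 0.0008
grip_force: 2.6
```

Call:
{"method": "move_arm", "body": {
  "increments": [
    [-0.003,0,0.001,0],
    [-0.005,0,0.001,0],
    [-0.005,0,0.0003,0],
    [-0.005,0,0,0],
    [-0.006,0,0,0]
  ]
}}

```text
time_s: 10.48
ee_pos: [0.5281, -0.1822, 0.0281]
eef_rot: [-3.141, -0.003, 2.76]
force: [-8.1, 3.7, 11.0]
grip_width: 0.0004
grip_force: 5.6
```

Call:
{"method": "move_arm", "body": {
  "increments": [
    [-0.006,0,0,0],
    [-0.006,0,0,0],
    [-0.006,0,0,0],
    [-0.006,0,0,0],
    [-0.006,0,0,0],
    [-0.006,0,0,0],
    [-0.005,0,0,0],
    [0,0,0,0],
    [0,0,0,0]
  ]
}}

```text
time_s: 11.6
ee_pos: [0.567, -0.1978, 0.028]
eef_rot: [-3.142, -0.0, 2.76]
force: [-1.9, -0.4, 5.2]
grip_width: 0.0006
grip_force: 2.4
```

Run:
```python
from h import *
o=telemetry.get_obs()
th=np.radians(-22);B=np.array([[np.cos(th),-np.sin(th)],[np.sin(th),np.cos(th)]]);c=np.array([.555,-.117])
print('tcp',B.T@(o['ee_pos'][:2]-c)*1000,o['ee_pos'],o['force'])
im=cams.camera('scene')[170:270,240:380];cv2.imwrite('pics/s5.png',cv2.resize(im,None,fx=5,fy=5,interpolation=2))
```

```text
tcp [ 41.38810217 -70.44219575] [ 0.56698627 -0.19781712  0.02797953] [-1.90999741 -0.44267723  5.18428753]
```

View pics/s5.png

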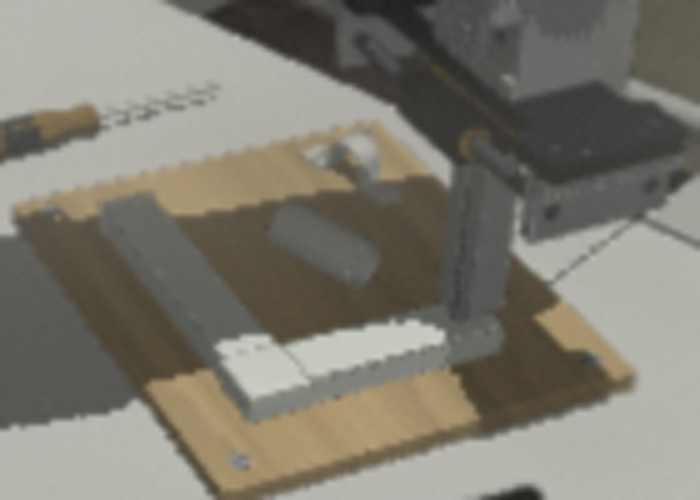

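Both lids look flush. The fingers stand near the short lid's free end at crop (475,310), and the coupling and saddle are where they were. I retreat straight up and check once more.

Call:
{"method": "move_arm", "body": {
  "increments": [
    [0,0,-0.01,0],
    [0,0,-0.03,0],
    [0,0,-0.04,0],
    [0,0,-0.04,0],
    [0,0,-0.04,0],
    [0,0.0,0,0],
    [0,0,0,0],
    [0,0,0,0]
  ]
}}

```text
time_s: 12.65
ee_pos: [0.5665, -0.1976, 0.1865]
eef_rot: [3.142, -0.002, 2.76]
force: [-0.6, -0.8, -0.1]
grip_width: 0.0006
grip_force: 0.0
```

Run:
```python
from h import *
im=cams.camera('scene')[170:270,240:380];cv2.imwrite('pics/s6.png',cv2.resize(im,None,fx=5,fy=5,interpolation=2))
```

```text
(no output)
```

View pics/s6.png

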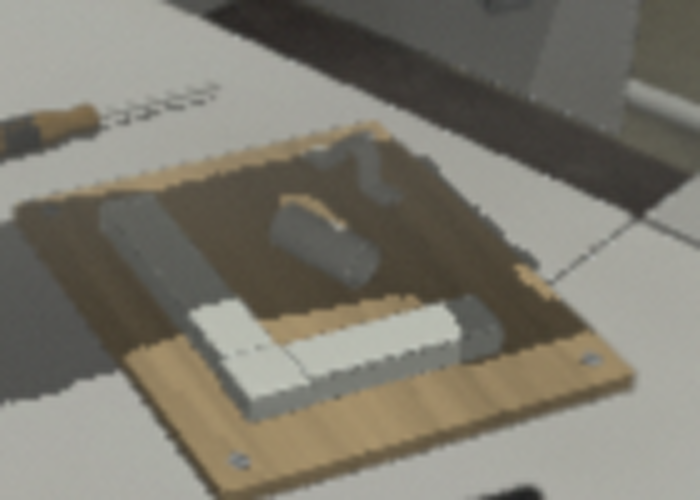

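The picture shows both lids flush, with no gaps along the trunking from (130,200) through (265,370) to (480,320), and the loose things undisturbed.

```bash
python3 -c "
from h import *
print(hand_in())"
```

```text
the job is handed in; nothing more can be done
None
```

I pressed both lids down flush, long lid first and then the short one, and handed the job in at about 13 s; wrist-force readings stayed under about 15 N, the loose things in view had not moved, and no verdict came back.

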